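Mesh the tube carousel with the bench mixer's drive coupling and hold it home

TASK

Take the white tube carousel out of its parking block by its upright grip bar and fit it on the bench mixer: turn it until the four splines of its stem mesh with the slots of the steel drive coupling and slide it all the way home, its disc flat on top of the coupling. A spring in the coupling pushes it back out, so keep it pressed down: finish while still gripping the carousel and holding it home. Leave the tape roll, the dropper bottle and the vial where they stand.

Things in the scene. Friction and masses are not known exactly. Their poses are not given: they have to be found in the camera images.
- carousel: White plastic tube carousel, 0.14 to 0.24 kg: a disc 84 mm across, 6 mm thick, with six tube rings 5 mm high; on it an upright grip bar 40 mm long (x), 16 thick (y), top 61 above the origin; below it a steel splined stem. Starts upright in the parking block at any yaw. Origin: on the axis at the disc's underside, z up.
- stem_tip (a point): Tapered tip of the stem, 36 mm below the disc. Four splines, a cross along the carousel's x and y (the grip bar lies along one pair), are 6 mm wide, reach 17 mm from the axis and 24 mm below the disc, lower edges rounded; the lowest 12 mm is a round pilot 12 mm in diameter. Axes as the carousel's.
- stand: Grey parking block 95 x 95 x 50 mm, fixed, with a round 39 mm hole right through in which the stem hangs freely, the disc resting on the block's top. Origin: centre of the underside, on the desk. It and the drive unit may change places.
- drive_unit: Bench mixer drive unit, a white box 130 x 110 mm, top 50 mm above the desk, with a dial on its front; fixed. Origin: centre of the underside. The coupling stands on the middle of its top.
- coupling: Steel drive coupling, 50 mm across, 44 mm high, on the drive unit: four upright claws with two crossing slots 10 mm wide, open at top and sides, along its x and y; 14 mm between opposite claw corners. At any angle; turns stiffly about z (0.08 N m friction). Origin: on the axis at its foot, z up. Splines that miss the slots rest on the claws with the disc 24 mm above home.
- coupling_mouth (a point): Point on the coupling's axis at the top of its claws (94 mm above the desk); axes as the coupling's, the slots along x and y. When the carousel is home its origin is at this point, within a millimetre or so.
- ejector (a joint): Spring pin in the middle of the coupling: 0 is out, grows in metres as it is pushed down. The pilot meets it with the carousel 8 mm short of home (5 N); it reads about 0.008 with the carousel home (10 N). The carousel's weight alone does not push it in.
- tape_1: Roll of masking tape lying flat, 98 mm across, 25 mm high; bystander. Origin: centre of the underside.
- reagent_bottle: White plastic dropper bottle with a dark green pointed cap, 33 mm across, 80 mm high, standing; bystander. Origin: centre of the underside.
- vial: Small glass vial with a white cap, 14 mm across, 42 mm high, standing; bystander. Origin: centre of the underside.
There are look-alikes about, which are no part of the job. What is shaped like the stand but pink is not meant.

How it is judged:
By the outcome, as a careful person would: the job done as asked, in the order asked, and still so for the second after the job is handed in, while the arm keeps its last pose, push and grip.
It also fails if it takes over 40 s, if anything falls off the work surface, if the arm or the gripper's body presses on something with over 40 N, if the wrist force passes 120 N, or if a joint passes its speed limit or range.

ROBOT

A 7-joint arm with a two-finger parallel gripper is mounted at the origin on a cart in front of the work surface, level with it; the furniture and walls round the work are solid. World frame = base frame: x ahead of the robot, y to its left, z up, the work surface at z = 0. Lengths are in m, angles in rad, forces in N, time in s.
With the tool pointing down it reaches from about 0.425 to 0.925 m from the base axis. Payload 6.8 kg.
Tool frame: the origin (TCP) lies midway between the tips of the shut fingers; the grasp point (between the pads) lies 19 mm behind it; z points along the fingers, y is the line along which they close (so a half turn about z gives the same grasp; the last joint's range is limited). The gripper opens to 85 mm and grips with 20 to 120 N. Pads are 22 mm wide; open, the fingers measure 114 mm over their backs; the gripper's body (76 mm by 85 mm) begins 54 mm behind the grasp point. The pads swing forward as they close: fully open they stand 13 mm farther back than shut.
Start: joints at [-0.108, 0.477, 0.022, 1.555, -0.011, 1.109, -0.083], TCP at [0.675, 0, 0.231] pointing down, gripper open.
Joint ranges: [-2.96, 2.96], [-0.34, 2.1], [-1.41, 1.46], [0.24, 2.44], [-1.37, 4.51], [0.17, 1.92], [-2.96, 2.96]. Speed limits (rad/s): [2.39, 2.39, 3.14, 3.14, 3.14, 3.14, 3.14].

INTERFACE

Orientations are given as a unit quaternion [w, x, y, z].
In Python, from station import bot gives the robot as it stands.
- The arm moves only by the tool jog_arm, never from a script. Its argument "rows" is a list of rows, each an object of numbers: "fingers": the finger opening in mm, from 0 to 85.4; "x", "y", "z": the shift along the tool's x, y, z in mm; "ax", "ay", "az": the turn, a rotation vector about the tool's x, y, z in degrees. A call has exactly 8 rows; each row shifts and turns the commanded pose from where the row before left it, along the tool's axes as they then stand; what a row does not reach is not made up. A row lasts 1/10 s, in which the tool goes at most 50 mm and 8.59 degrees, less where a joint would pass 70% of its speed; a pose out of reach is approached as far as the arm can. A call with a gripper value outside its range is refused whole. The fingers move at their own pace and stop on an object; "force" is the grip in N (left out, the last holds). Time passes only in rows, so rows that do not move let the fingers close, or fill a call up. It gives the time, the measured TCP pose, the force, the opening and the grip force at its end, in the units of the state.
- bot.get_obs(): the state, without advancing time (a new reading comes with each control period).
- bot.read_camera(name): name is "scene" or "side" or "wrist"; returns a dict with "pixels" (384x512x3 uint8, red, green, blue), "vertical_fov" (degrees; the focal length in pixels is half the picture's height over the tangent of half this angle, whatever the lens; pixels are square), "cx", "cy" (the principal point, pixels), "dist_coeffs" ([k1, k2, p1, p2, k3] as OpenCV has them; the pictures are not rectified), "world_from_camera" (4x4, takes a point from camera to world coordinates). Camera axes: x right, y down, z forward; pixel columns grow to the right and rows downward; lengths in m; the calibration is good to about 2 mm. A picture is of the moment at which its call begins. There is no depth.
- bot.hand_in(): hands the job in; it is judged then, once.
The state is a dict: "t": time; "q": joint angles; "joint_vel": joint speeds; "joint_torque": joint torques, N m; "eef_pos": TCP position; "tool_rot": TCP orientation; "contact_force": force on the tool from outside, world axes, zero at the start; "torque": the same for the moment, N m; "gripper_width": opening from 0.0 (shut) to 1.0 (fully open); "grasp_force": force on a finger pad.
Only numpy, scipy, OpenCV 4.12 (cv2) and the standard library are available. Lean on these libraries where they do the work, as an engineer would, in place of code of your own. Each camera call takes 0.05 s, during which the arm holds its last target. There are 200 camera calls.

## Working session

There is one attempt and no reset: what is moved stays moved. The work goes in short steps, Python scripts to look and compute and a tool call to move; the robot and the scene stay as the last step left them, time stands still between calls to the robot, and variables do not carry over. Pictures are saved under pics/ and viewed, at most 10 in all, crops included, and the job is handed in when it is done.

Besides the shell and the picture viewer there is one more tool, called after "Emit:" by a JSON object that holds its "fn" and its "kwargs", one argument or row to a line. jog_arm: Moves the arm, as the interface text tells. Its arguments: {"type":"object","properties":{"rows":{"type":"array","items":{"type":"object","properties":{"fingers":{"type":"number"},"x":{"type":"number"},"y":{"type":"number"},"z":{"type":"number"},"ax":{"type":"number"},"ay":{"type":"number"},"az":{"type":"number"}}}},"force":{"type":"number"}},"required":["rows"]}

```bash
mkdir -p pics; cat > h.py <<'E'
import numpy as np, cv2
from station import bot
def K(c):
    h=c["pixels"].shape[0]; f=h/2/np.tan(np.radians(c["vertical_fov"])/2)
    return np.array([[f,0,c["cx"]],[0,f,c["cy"]],[0,0,1]])
def cam(n,save=None):
    c=bot.read_camera(n)
    if save: cv2.imwrite(f"pics/{save}.png",c["pixels"][:,:,::-1])
    return c
def p2w(c,uv,z):
    p=cv2.undistortPoints(np.array(uv,float).reshape(-1,1,2),K(c),np.array(c["dist_coeffs"],float))[:,0]
    T=np.array(c["world_from_camera"]); d=np.c_[p,np.ones(len(p))]@T[:3,:3].T; o=T[:3,3]
    return o+d*((z-o[2])/d[:,2])[:,None]
def w2p(c,P):
    T=np.linalg.inv(np.array(c["world_from_camera"])); r=cv2.Rodrigues(T[:3,:3])[0]
    return cv2.projectPoints(np.array(P,float).reshape(-1,1,3),r,T[:3,3],K(c),np.array(c["dist_coeffs"],float))[0][:,0]
E
python3 - <<'E'
from h import *
a=cam("scene"); b=cam("side"); w=cam("wrist")
for n,c in zip("abw",(a,b,w)): print(n,c["vertical_fov"],np.round(c["world_from_camera"],2).tolist())
import pickle; pickle.dump((a,b,w),open("c0.pkl","wb"))
im=np.vstack([np.hstack([a["pixels"],b["pixels"]]),np.hstack([w["pixels"],w["pixels"]*0])])
cv2.imwrite("pics/p1.png",cv2.resize(im[:,:,::-1],(800,600),interpolation=cv2.INTER_AREA))
print({k:np.round(v,3).tolist() for k,v in bot.get_obs().items()})
E
```

```text
a 50.866326517071414 [[0.5, -0.48, 0.72, -0.09], [-0.87, -0.3, 0.4, -0.45], [0.02, -0.82, -0.57, 0.59], [0.0, 0.0, 0.0, 1.0]]
b 55.49448676134316 [[0.85, -0.33, 0.42, 0.22], [-0.53, -0.56, 0.63, -0.6], [0.02, -0.76, -0.65, 0.64], [0.0, 0.0, 0.0, 1.0]]
w 63.153222179221416 [[1.0, 0.0, -0.0, 0.67], [0.0, -0.96, -0.28, 0.07], [-0.0, 0.28, -0.96, 0.37], [0.0, 0.0, 0.0, 1.0]]
{'t': 0.15, 'q': [-0.108, 0.478, 0.022, 1.556, -0.011, 1.109, -0.083], 'joint_vel': [-0.001, -0.001, -0.0, -0.002, -0.001, 0.003, 0.001], 'joint_torque': [0.002, -59.692, 1.609, -28.149, 0.013, 0.007, 0.0], 'eef_pos': [0.675, -0.0, 0.231], 'tool_rot': [-0.0, 0.707, 0.707, -0.001], 'contact_force': [0.085, -0.63, -0.014], 'torque': [-0.008, 0.051, 0.029], 'grasp_force': 0.0, 'gripper_width': 0.996}
```

View pics/p1.png

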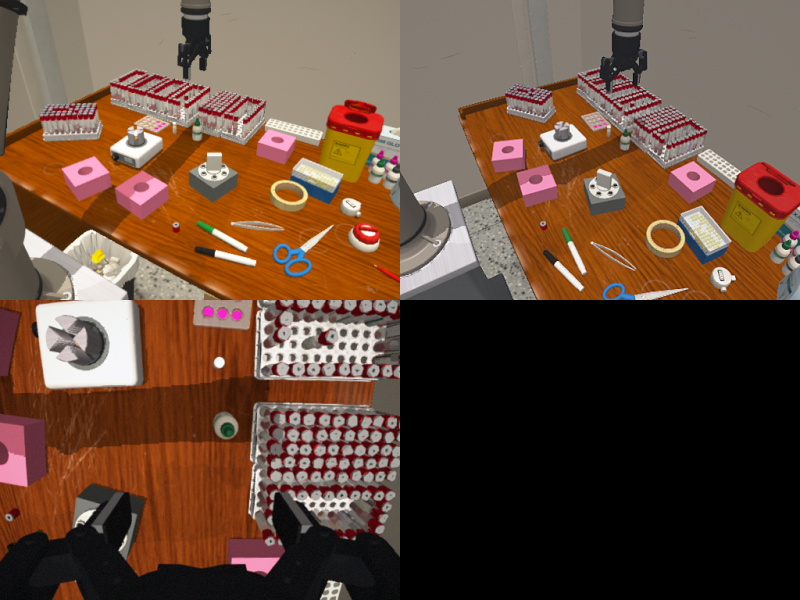

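The carousel could be mistaken for or misplaced among these (composite pixels): grey block with the white disc and bar (213,175), which is the match; pink look-alike blocks (86,178), (141,195), (276,146), which are not. The drive unit is the white box at (137,147).

```bash
python3 - <<'E'
from h import *
import pickle
a,b,w=pickle.load(open("c0.pkl","rb"))
def cr(c,u,v,s=50): 
    return cv2.resize(c["pixels"][max(v-int(s*.75),0):,:][:int(s*1.5),max(u-s,0):][:,:2*s,::-1],(400,300),interpolation=cv2.INTER_CUBIC)
cv2.imwrite("pics/p2.png",np.vstack([np.hstack([cr(a,273,218),cr(b,260,240)]),np.hstack([cr(a,175,180),cr(w,100,75,100)])]))
print(p2w(a,[(273,232)],0.05),p2w(b,[(260,246)],.05),p2w(a,[(177,166)],.094),p2w(w,[(98,50)],.094))
E
```

```text
[[ 0.4824722  -0.17434007  0.05      ]] [[ 0.5070596  -0.16639703  0.05      ]] [[0.5298122  0.10883578 0.094     ]] [[0.53715711 0.11757426 0.094     ]]
```

View pics/p2.png

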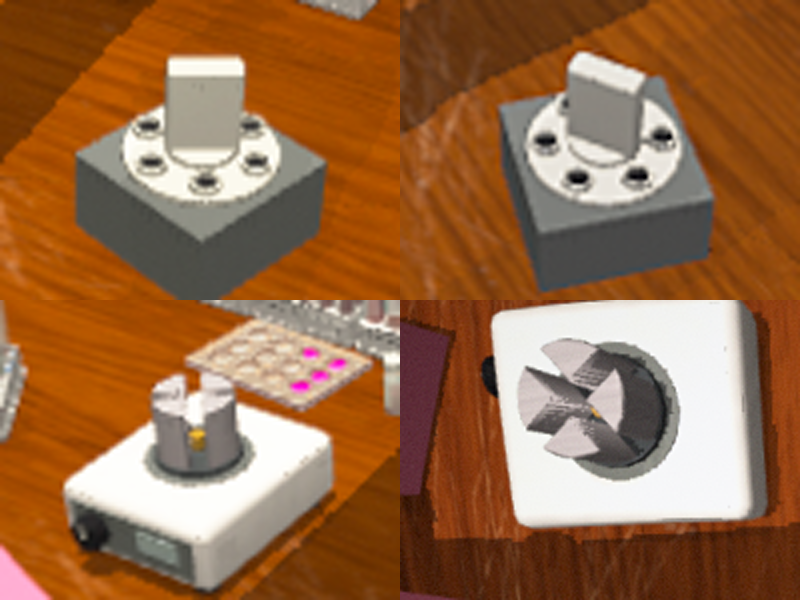

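The crops confirm it: white carousel with its upright bar on the grey block (scene px about (273,219)), and the coupling with its crossed slots (wrist px about (95,50)).

```bash
python3 - <<'E'
from h import *
import pickle
a,b,w=pickle.load(open("c0.pkl","rb"))
print(p2w(a,[(273.5,219)],.056),p2w(b,[(260.7,240)],.056))
A=p2w(a,np.array([(168,58),(243,56),(244,74),(168,77)])/4+[223,181],.111)
B=p2w(b,np.array([(180,53),(245,72),(240,92),(168,67)])/4+[210,203],.111)
for X in (A,B):
  d=X[1]-X[0]; e=X[2]-X[3]; print(X.mean(0), np.degrees(np.arctan2(d[1],d[0])),np.degrees(np.arctan2(e[1],e[0])),np.linalg.norm(d))
E
```

```text
[[ 0.51404022 -0.15848025  0.056     ]] [[ 0.51457061 -0.15706984  0.056     ]]
[ 0.51449853 -0.15773196  0.111     ] -55.86120401417376 -54.70349993905706 0.03872625355356857
[ 0.51732154 -0.1552197   0.111     ] -53.96970227222896 -57.478361783833776 0.036151784721493996
```

Emit:
{"fn": "jog_arm", "kwargs": {
  "rows": [
    {"x": -40,"y": -45,"fingers": 85},
    {"x": -40,"y": -45},
    {"x": -40,"y": -45},
    {"x": -30,"y": -40},
    {},
    {},
    {},
    {}
  ]
}}

```text
invalid input
```

Emit:
{"fn": "jog_arm", "kwargs": {
  "rows": [
    {"x": -38,"y": -40,"z": 0,"ax": 0,"ay": 0,"az": 0,"fingers": 85},
    {"x": -38,"y": -40,"z": 0,"ax": 0,"ay": 0,"az": 0,"fingers": 85},
    {"x": -38,"y": -40,"z": 0,"ax": 0,"ay": 0,"az": 0,"fingers": 85},
    {"x": -38,"y": -40,"z": 0,"ax": 0,"ay": 0,"az": 0,"fingers": 85},
    {"x": 0,"y": 0,"z": 0,"ax": 0,"ay": 0,"az": -8.5,"fingers": 85},
    {"x": 0,"y": 0,"z": 0,"ax": 0,"ay": 0,"az": -8.5,"fingers": 85},
    {"x": 0,"y": 0,"z": 0,"ax": 0,"ay": 0,"az": -8.5,"fingers": 85},
    {"x": 0,"y": 0,"z": 0,"ax": 0,"ay": 0,"az": -8.5,"fingers": 85}
  ],
  "force": 60
}}

```text
t: 0.95
eef_pos: [0.5297, -0.1378, 0.2312]
tool_rot: [-0.0, 0.467, 0.884, -0.0]
contact_force: [0.9, -0.2, 0.0]
gripper_width: 0.992
grasp_force: 0.0
```

```bash
python3 - <<'E'
from h import *
import pickle
w=cam("wrist"); pickle.dump(w,open("c1.pkl","wb"))
print(w2p(w,[[.515,-.157,.111],[.515,-.157,.056]]).round(1).tolist(), bot.get_obs()["eef_pos"])
cv2.imwrite("pics/p3.png",cv2.resize(w["pixels"][:,:,::-1],(800,600),interpolation=cv2.INTER_CUBIC))
E
```

```text
[[232.2, 196.2], [236.4, 181.0]] [ 0.5297407  -0.13780971  0.23114416]
```

View pics/p3.png

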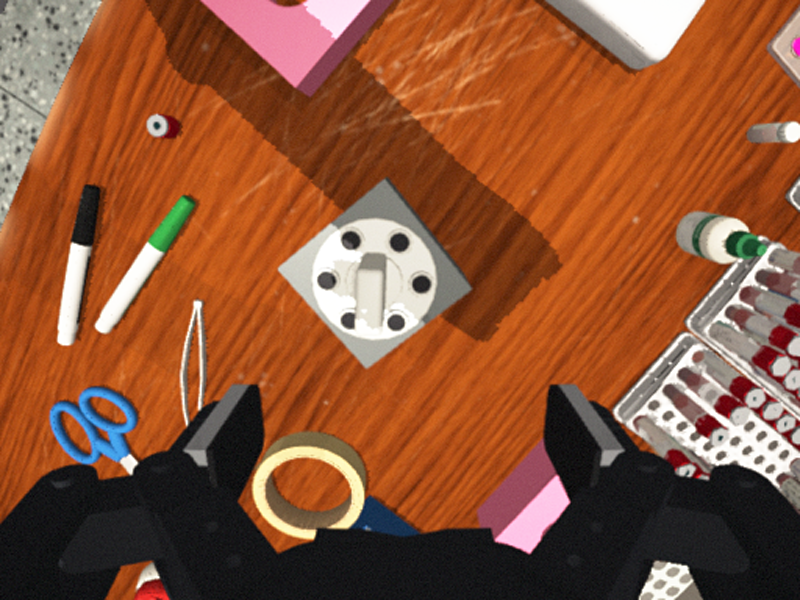

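```bash
python3 - <<'E'
from h import *
import pickle
w=pickle.load(open("c1.pkl","rb"))
u0,v0,s=190,125,8
im=cv2.resize(w["pixels"][v0:v0+75,u0:u0+100,::-1],(800,600),interpolation=cv2.INTER_CUBIC)
def dr(c,yaw,col):
    t=np.radians(yaw); R=np.array([[np.cos(t),-np.sin(t)],[np.sin(t),np.cos(t)]])
    q=np.array([[20,8],[-20,8],[-20,-8],[20,-8]])/1e3@R.T+c
    th=np.linspace(0,6.28,60); k=.042*np.c_[np.cos(th),np.sin(th)]+c
    for P,z in((q,.111),(k,.056)):
        p=(w2p(w,np.c_[P,np.full(len(P),z)])-[u0,v0]+.5)*s
        cv2.polylines(im,[p.astype(np.int32)],True,col,1)
dr(np.array([.515,-.157]),-55.5,(255,0,0))
cv2.imwrite("pics/p4.png",im)
print(p2w(w,[(240,178.6)],.056))
E
```

```text
[[ 0.51667573 -0.15277032  0.056     ]]
```

View pics/p4.png

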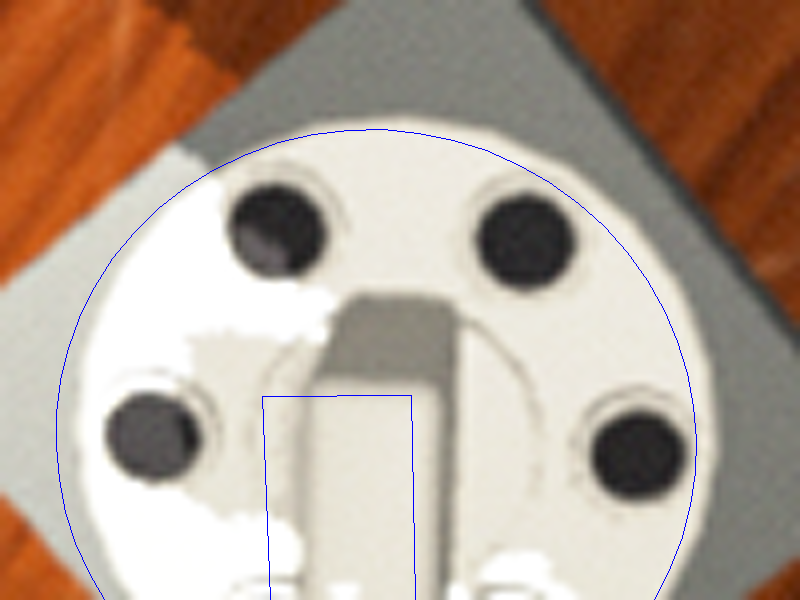

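```bash
python3 - <<'E'
from h import *
import pickle
w=pickle.load(open("c1.pkl","rb"))
P=p2w(w,np.array([(154,437),(638,455),(278,230),(526,240)])/8-.5+[190,125],.061)
for i,j in((0,1),(2,3)):
  d=P[j]-P[i]; print((P[i]+P[j])/2,np.linalg.norm(d),np.degrees(np.arctan2(d[1],d[0]))-90)
Q=p2w(w,np.array([(312,390),(438,390),(306,590),(433,590)])/8-.5+[190,125],.111)
print(Q.round(4))
for i,j in((2,0),(3,1)):
  d=Q[j]-Q[i]; print(np.degrees(np.arctan2(d[1],d[0])))
# coupling from first wrist image
a,b,w0=pickle.load(open("c0.pkl","rb"))
u0,v0=60,15
im=cv2.resize(w0["pixels"][v0:v0+75,u0:u0+100,::-1],(800,600),interpolation=cv2.INTER_CUBIC)
cv2.imwrite("pics/p5.png",im)
E
```

```text
[ 0.51632924 -0.15363796  0.061     ] 0.06243858124063082 -57.83712130395882
[ 0.5018961  -0.13037247  0.061     ] 0.031245622118415077 -58.02506831996181
[[ 0.5011 -0.1415  0.111 ]
 [ 0.5123 -0.1338  0.111 ]
 [ 0.5128 -0.1608  0.111 ]
 [ 0.5243 -0.1529  0.111 ]]
121.17444027630539
122.2611355478268
```

View pics/p5.png

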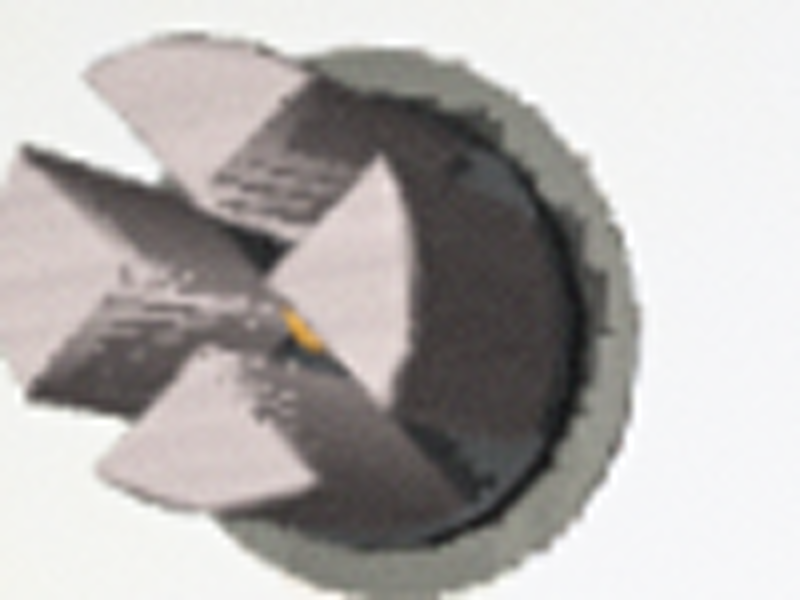

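```bash
python3 - <<'E'
from h import *
import pickle
a,b,w=pickle.load(open("c0.pkl","rb"))
W=lambda L:p2w(w,np.array(L,float)/8-.5+[60,15],.094)
S=[(85,75),(390,405),(20,150),(315,480)]
P=W(S)
# long lines: top-claw left edge -> right-claw bottom edge ; left claw -> bottom claw
for i in(0,2):
  d=P[i+1]-P[i]; print(np.degrees(np.arctan2(d[1],d[0])),np.linalg.norm(d))
Q=W([(310,80),(28,385),(380,155),(100,470)])
for i in(0,2):
  d=Q[i+1]-Q[i]; print(np.degrees(np.arctan2(d[1],d[0])),np.linalg.norm(d))
print(P.mean(0),Q.mean(0))
E
```

```text
-48.6290046568031 0.0472817889517855
-49.775485291548044 0.04687669846021277
-140.28855849207358 0.046134657324052544
-138.76036852437977 0.046838155994811934
[0.52514639 0.11887385 0.094     ] [0.52513701 0.11914525 0.094     ]
```

Emit:
{"fn": "jog_arm", "kwargs": {
  "rows": [
    {"x": 0,"y": 0,"z": 50,"ax": 0,"ay": 0,"az": 0,"fingers": 85},
    {"x": -3,"y": -20,"z": 0,"ax": 0,"ay": 0,"az": 2,"fingers": 85},
    {"x": 0,"y": 0,"z": 0,"ax": 0,"ay": 0,"az": 0,"fingers": 85},
    {"x": 0,"y": 0,"z": 0,"ax": 0,"ay": 0,"az": 0,"fingers": 85},
    {"x": 0,"y": 0,"z": 0,"ax": 0,"ay": 0,"az": 0,"fingers": 85},
    {"x": 0,"y": 0,"z": 0,"ax": 0,"ay": 0,"az": 0,"fingers": 85},
    {"x": 0,"y": 0,"z": 0,"ax": 0,"ay": 0,"az": 0,"fingers": 85},
    {"x": 0,"y": 0,"z": 0,"ax": 0,"ay": 0,"az": 0,"fingers": 85}
  ]
}}

```text
t: 1.8
eef_pos: [0.5154, -0.1512, 0.1817]
tool_rot: [0.0, 0.485, 0.875, 0.0]
contact_force: [0.2, 0.5, 0.6]
gripper_width: 0.994
grasp_force: 0.0
```

Emit:
{"fn": "jog_arm", "kwargs": {
  "rows": [
    {"x": -2.5,"y": -0.5,"z": 45,"ax": 0,"ay": 0,"az": 0,"fingers": 60},
    {"x": 0,"y": 0,"z": 45,"ax": 0,"ay": 0,"az": 0,"fingers": 60},
    {"x": 0,"y": 0,"z": 22,"ax": 0,"ay": 0,"az": 0,"fingers": 60},
    {"x": 0,"y": 0,"z": 0,"ax": 0,"ay": 0,"az": 0,"fingers": 45},
    {"x": 0,"y": 0,"z": 0,"ax": 0,"ay": 0,"az": 0,"fingers": 25},
    {"x": 0,"y": 0,"z": 0,"ax": 0,"ay": 0,"az": 0,"fingers": 5},
    {"x": 0,"y": 0,"z": 0,"ax": 0,"ay": 0,"az": 0,"fingers": 5},
    {"x": 0,"y": 0,"z": 0,"ax": 0,"ay": 0,"az": 0,"fingers": 5}
  ],
  "force": 80
}}

```text
t: 2.6
eef_pos: [0.5176, -0.154, 0.0711]
tool_rot: [0.002, 0.485, 0.875, 0.001]
contact_force: [0.1, 0.1, 7.2]
gripper_width: 0.178
grasp_force: 79.1
```

Emit:
{"fn": "jog_arm", "kwargs": {
  "rows": [
    {"x": 0,"y": 0,"z": -20,"ax": 0,"ay": 0,"az": 0,"fingers": 5},
    {"x": 0,"y": 0,"z": -40,"ax": 0,"ay": 0,"az": 0,"fingers": 5},
    {"x": 0,"y": 0,"z": -40,"ax": 0,"ay": 0,"az": 0,"fingers": 5},
    {"x": 0,"y": 0,"z": -30,"ax": 0,"ay": 0,"az": 0,"fingers": 5},
    {"x": 0,"y": 0,"z": 0,"ax": 0,"ay": 0,"az": 0,"fingers": 5},
    {"x": 25,"y": 15,"z": 0,"ax": 0,"ay": 0,"az": 0,"fingers": 5},
    {"x": 25,"y": 15,"z": 0,"ax": 0,"ay": 0,"az": 0,"fingers": 5},
    {"x": 25,"y": 15,"z": 0,"ax": 0,"ay": 0,"az": 0,"fingers": 5}
  ]
}}

```text
t: 3.4
eef_pos: [0.5135, -0.0655, 0.1986]
tool_rot: [-0.0, 0.485, 0.874, -0.0]
contact_force: [0.0, 0.3, -1.5]
gripper_width: 0.175
grasp_force: 78.6
```

Emit:
{"fn": "jog_arm", "kwargs": {
  "rows": [
    {"x": 25,"y": 15,"z": 0,"ax": 0,"ay": 0,"az": 0,"fingers": 5},
    {"x": 25,"y": 15,"z": 0,"ax": 0,"ay": 0,"az": 0,"fingers": 5},
    {"x": 25,"y": 15,"z": 0,"ax": 0,"ay": 0,"az": 0,"fingers": 5},
    {"x": 25,"y": 15,"z": 0,"ax": 0,"ay": 0,"az": 0,"fingers": 5},
    {"x": 0,"y": 0,"z": 0,"ax": 0,"ay": 0,"az": 0,"fingers": 5},
    {"x": 0,"y": 0,"z": 0,"ax": 0,"ay": 0,"az": 0,"fingers": 5},
    {"x": 0,"y": 0,"z": 0,"ax": 0,"ay": 0,"az": -4.3,"fingers": 5},
    {"x": 0,"y": 0,"z": 0,"ax": 0,"ay": 0,"az": -4.3,"fingers": 5}
  ]
}}

```text
t: 4.2
eef_pos: [0.5119, 0.0485, 0.1987]
tool_rot: [-0.0, 0.417, 0.909, -0.001]
contact_force: [-0.2, 0.3, -1.1]
gripper_width: 0.177
grasp_force: 78.5
```

```bash
python3 - <<'E'
from h import *
import pickle
w=cam("wrist"); a=cam("scene"); b=cam("side"); pickle.dump((w,a,b),open("c2.pkl","wb"))
p=w2p(w,[[.525,.119,.094]])[0]; print(p)
u0,v0=np.clip((p-[75,56]).astype(int),0,[512-150,384-112])
print(u0,v0)
im=w["pixels"][v0:v0+112,u0:u0+150,::-1]
im=np.hstack([cv2.resize(im,(400,300),interpolation=cv2.INTER_CUBIC),cv2.resize(w["pixels"][:,:,::-1],(400,300),interpolation=cv2.INTER_AREA)])
pp=w2p(b,[[.512,.0485,.16]])[0].astype(int); qq=w2p(a,[[.512,.0485,.16]])[0].astype(int); print(pp,qq)
cr=lambda c,q:cv2.resize(c["pixels"][max(q[1]-40,0):,max(q[0]-60,0):][:90,:120,::-1],(400,300),interpolation=cv2.INTER_CUBIC)
cv2.imwrite("pics/p6.png",np.vstack([im,np.hstack([cr(a,qq),cr(b,pp)])]))
E
```

```text
[329.31847611 138.2879305 ]
254 82
[213 153] [190 150]
```

View pics/p6.png

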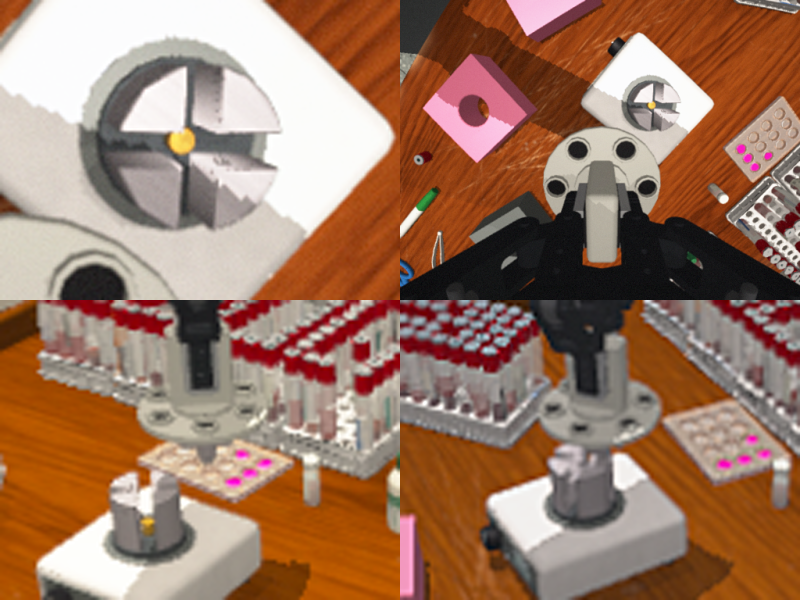

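```bash
python3 - <<'E'
from h import *
import pickle
w,a,b=pickle.load(open("c2.pkl","rb"))
A=cv2.resize(w["pixels"][90:170,280:370,::-1],(720,640),interpolation=cv2.INTER_CUBIC)[:600,:500]
B=cv2.resize(w["pixels"][150:350,170:344,::-1],(522,600),interpolation=cv2.INTER_CUBIC)[:,:300]
A=cv2.resize(w["pixels"][90:175,285:370,::-1],(510,510),interpolation=cv2.INTER_CUBIC)
A=np.vstack([A,np.zeros((90,510,3),np.uint8)])
B=cv2.resize(w["pixels"][155:255,180:340,::-1],(288*1,180),interpolation=cv2.INTER_CUBIC)
B=np.vstack([B,np.zeros((420,288,3),np.uint8)])
cv2.imwrite("pics/p7.png",np.hstack([A,B]))
# disc hole centroids: dark blobs (raw px)
g=cv2.cvtColor(w["pixels"],cv2.COLOR_RGB2GRAY)
for nm,(x,y) in {"L":(205,240),"TL":(229,192),"TR":(289,191),"R":(314,240)}.items():
    s=g[y-14:y+15,x-14:x+15]; m=(s<90).astype(np.uint8)
    n,l,st,c=cv2.connectedComponentsWithStats(m); k=1+st[1:,4].argmax(); print(nm,c[k]+[x-14,y-14],st[k].tolist())
E
```

```text
L [200.32822086 239.7208589 ] [0, 4, 21, 20, 326]
TL [227.30660377 191.54245283] [0, 3, 25, 22, 424]
TR [288.39904988 191.5391924 ] [2, 4, 24, 22, 421]
R [315.87841945 239.6231003 ] [5, 4, 23, 20, 329]
```

View pics/p7.png

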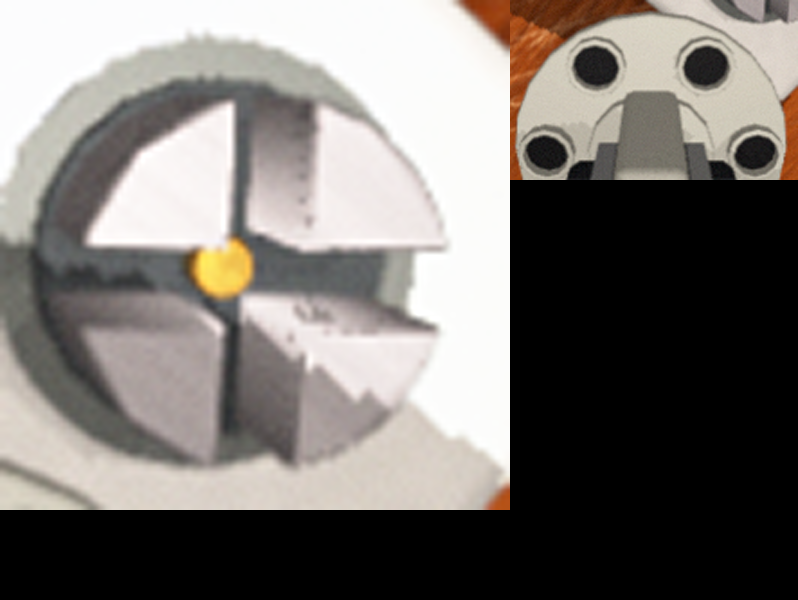

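```bash
python3 - <<'E'
from h import *
import pickle
w,a,b=pickle.load(open("c2.pkl","rb"))
W=lambda L:p2w(w,np.array(L,float)/6-.5+[285,90],.094)
P=W([(215,462),(234,100),(296,465),(318,100),(85,247),(445,248),(80,328),(438,332)])
for i in range(0,8,2):
  d=P[i+1]-P[i]; print(np.degrees(np.arctan2(d[1],d[0])),np.linalg.norm(d))
print("c",P[:4].mean(0),P[4:].mean(0))
H=p2w(w,[(227.3,191.54),(288.4,191.54),(200.3,239.7),(315.9,239.6)],.1886); 
for i in(0,2):
  d=H[i+1]-H[i];print("holes",H[i:i+2].mean(0),np.linalg.norm(d),np.degrees(np.arctan2(d[1],d[0]))+90)
o=bot.get_obs(); q=o["tool_rot"]; from scipy.spatial.transform import Rotation as R
M=R.from_quat([q[1],q[2],q[3],q[0]]).as_matrix(); yaw=np.degrees(np.arctan2(M[1,0],M[0,0])); print("tool",o["eef_pos"],yaw)
e=M[:2,0]; cc=H[:2].mean(0)[:2]-.027*e; print("carousel",cc)
c=(P[:4].mean(0)+P[4:].mean(0))[:2]/2
# intersection estimate in tool axes: along y from vertical-slot, along x from horizontal
for t in (P[:4].mean(0)[:2],P[4:].mean(0)[:2]): print("go tool xy mm",1e3*M[:2,:2].T@(t-cc))
E
```

```text
130.58674242415597 0.047298050682419816
130.76301278286817 0.047792219028960095
41.006589457814435 0.04747313996125121
40.42750515397924 0.04774140749537327
c [0.52407398 0.11939215 0.094     ] [0.52404418 0.11886968 0.094     ]
holes [0.49323668 0.06988677 0.1886    ] 0.03104689007224404 130.71842781320322
holes [0.51076737 0.04967202 0.1886    ] 0.06180247121572303 130.79420829137212
tool [0.51206679 0.04872173 0.19890795] 130.38462102201387
carousel [0.51073039 0.04932053]
go tool xy mm [44.72889014 55.56443086]
go tool xy mm [44.35022777 55.20321661]
```

Emit:
{"fn": "jog_arm", "kwargs": {
  "rows": [
    {"x": 14.5,"y": 18.5,"z": 0,"ax": 0,"ay": 0,"az": 0,"fingers": 5},
    {"x": 15,"y": 18.5,"z": 0,"ax": 0,"ay": 0,"az": 0,"fingers": 5},
    {"x": 15,"y": 18.5,"z": 0,"ax": 0,"ay": 0,"az": 0,"fingers": 5},
    {"x": 0,"y": 0,"z": 0,"ax": 0,"ay": 0,"az": 0,"fingers": 5},
    {"x": 0,"y": 0,"z": 15,"ax": 0,"ay": 0,"az": 0,"fingers": 5},
    {"x": 0,"y": 0,"z": 15,"ax": 0,"ay": 0,"az": 0,"fingers": 5},
    {"x": 0,"y": 0,"z": 12,"ax": 0,"ay": 0,"az": 0,"fingers": 5},
    {"x": 0,"y": 0,"z": 0,"ax": 0,"ay": 0,"az": 0,"fingers": 5}
  ]
}}

```text
t: 5.15
eef_pos: [0.5242, 0.1188, 0.1555]
tool_rot: [-0.001, 0.419, 0.908, -0.001]
contact_force: [-1.0, -0.3, -2.4]
gripper_width: 0.174
grasp_force: 78.5
```

```bash
python3 - <<'E'
from h import *
w=cam("wrist"); a=cam("scene"); b=cam("side")
q=[.524,.119,.115]
cr=lambda c,h:(lambda p:cv2.resize(c["pixels"][max(p[1]-h*3//4,0):,max(p[0]-h,0):][:h*3//2,:2*h,::-1],(400,300),interpolation=cv2.INTER_CUBIC))(w2p(c,[q])[0].astype(int))
cv2.imwrite("pics/p8.png",np.hstack([cr(a,28),cr(b,28)]))
o=bot.get_obs(); print(o["eef_pos"],o["contact_force"])
# carousel centre by the holes of the wrist picture (camera fixed to hand) vs target
t=np.array([.5241,.1191]); yaw=np.radians(130.6); e=np.array([np.cos(yaw),np.sin(yaw)])
off=np.array([.51075,.0495])-np.array([.51207,.04872])
c=o["eef_pos"][:2]+off; d=t-c; print("left, tool x,y mm",1e3*d@e,1e3*d@np.array([e[1],-e[0]]))
E
```

```text
[0.52589041 0.11986556 0.1577544 ] [ 0.52416762 -0.42159375 -1.85954247]
left, tool x,y mm -0.8673720093545071 -1.3629789109307997
```

View pics/p8.png

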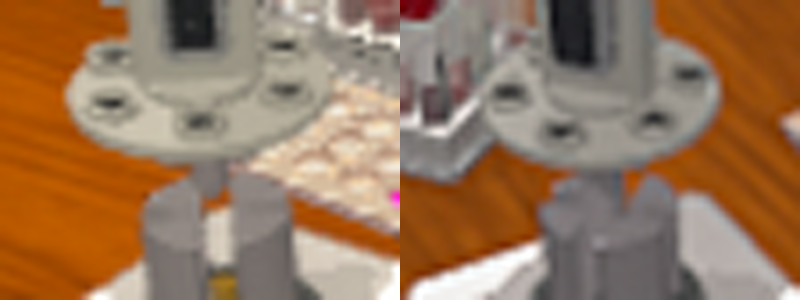

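Emit:
{"fn": "jog_arm", "kwargs": {
  "rows": [
    {"x": -0.8,"y": -1.3,"z": 0,"ax": 0,"ay": 0,"az": 0,"fingers": 5},
    {"x": 0,"y": 0,"z": 0,"ax": 0,"ay": 0,"az": 0,"fingers": 5},
    {"x": 0,"y": 0,"z": 5,"ax": 0,"ay": 0,"az": 0,"fingers": 5},
    {"x": 0,"y": 0,"z": 5,"ax": 0,"ay": 0,"az": 0,"fingers": 5},
    {"x": 0,"y": 0,"z": 4,"ax": 0,"ay": 0,"az": 0,"fingers": 5},
    {"x": 0,"y": 0,"z": 4,"ax": 0,"ay": 0,"az": 0,"fingers": 5},
    {"x": 0,"y": 0,"z": 4,"ax": 0,"ay": 0,"az": 0,"fingers": 5},
    {"x": 0,"y": 0,"z": 0,"ax": 0,"ay": 0,"az": 0,"fingers": 5}
  ],
  "force": 110
}}

```text
t: 6.1
eef_pos: [0.5246, 0.1186, 0.1346]
tool_rot: [-0.0, 0.418, 0.909, -0.0]
contact_force: [0.2, 0.4, -3.0]
gripper_width: 0.171
grasp_force: 107.4
```

Emit:
{"fn": "jog_arm", "kwargs": {
  "rows": [
    {"x": 0,"y": 0,"z": 4,"ax": 0,"ay": 0,"az": 0,"fingers": 5},
    {"x": 0,"y": 0,"z": 4,"ax": 0,"ay": 0,"az": 0,"fingers": 5},
    {"x": 0,"y": 0,"z": 4,"ax": 0,"ay": 0,"az": 0,"fingers": 5},
    {"x": 0,"y": 0,"z": 3,"ax": 0,"ay": 0,"az": 0,"fingers": 5},
    {"x": 0,"y": 0,"z": 3,"ax": 0,"ay": 0,"az": 0,"fingers": 5},
    {"x": 0,"y": 0,"z": 1,"ax": 0,"ay": 0,"az": 0,"fingers": 5},
    {"x": 0,"y": 0,"z": 0,"ax": 0,"ay": 0,"az": 0,"fingers": 5},
    {"x": 0,"y": 0,"z": 0,"ax": 0,"ay": 0,"az": 0,"fingers": 5}
  ]
}}

```text
t: 6.9
eef_pos: [0.5252, 0.1187, 0.1169]
tool_rot: [0.0, 0.418, 0.908, 0.0]
contact_force: [-1.6, -0.6, 6.8]
gripper_width: 0.174
grasp_force: 109.0
```

Spring force is felt (about 9 N above the free load). I'll press the last 2 mm.

Emit:
{"fn": "jog_arm", "kwargs": {
  "rows": [
    {"x": 0,"y": 0,"z": 1,"ax": 0,"ay": 0,"az": 0,"fingers": 5},
    {"x": 0,"y": 0,"z": 1,"ax": 0,"ay": 0,"az": 0,"fingers": 5},
    {"x": 0,"y": 0,"z": 0.5,"ax": 0,"ay": 0,"az": 0,"fingers": 5},
    {"x": 0,"y": 0,"z": 0,"ax": 0,"ay": 0,"az": 0,"fingers": 5},
    {"x": 0,"y": 0,"z": 0,"ax": 0,"ay": 0,"az": 0,"fingers": 5},
    {"x": 0,"y": 0,"z": 0,"ax": 0,"ay": 0,"az": 0,"fingers": 5},
    {"x": 0,"y": 0,"z": 0,"ax": 0,"ay": 0,"az": 0,"fingers": 5},
    {"x": 0,"y": 0,"z": 0,"ax": 0,"ay": 0,"az": 0,"fingers": 5}
  ]
}}

```text
t: 7.7
eef_pos: [0.5253, 0.1188, 0.1152]
tool_rot: [0.0, 0.418, 0.908, 0.0]
contact_force: [-4.6, -1.2, 13.6]
gripper_width: 0.173
grasp_force: 110.2
```

Emit:
{"fn": "jog_arm", "kwargs": {
  "rows": [
    {"x": 0.5,"y": -0.5,"z": 0.5,"ax": 0,"ay": 0,"az": 0,"fingers": 5},
    {"x": 0,"y": 0,"z": 0.5,"ax": 0,"ay": 0,"az": 0,"fingers": 5},
    {"x": 0,"y": 0,"z": 0.5,"ax": 0,"ay": 0,"az": 0,"fingers": 5},
    {"x": 0,"y": 0,"z": 0,"ax": 0,"ay": 0,"az": 0,"fingers": 5},
    {"x": 0,"y": 0,"z": 0,"ax": 0,"ay": 0,"az": 0,"fingers": 5},
    {"x": 0,"y": 0,"z": 0,"ax": 0,"ay": 0,"az": 0,"fingers": 5},
    {"x": 0,"y": 0,"z": 0,"ax": 0,"ay": 0,"az": 0,"fingers": 5},
    {"x": 0,"y": 0,"z": 0,"ax": 0,"ay": 0,"az": 0,"fingers": 5}
  ]
}}

```text
t: 8.5
eef_pos: [0.5253, 0.1188, 0.1151]
tool_rot: [0.001, 0.418, 0.908, 0.0]
contact_force: [-7.6, -2.1, 25.0]
gripper_width: 0.173
grasp_force: 111.8
```

```bash
python3 - <<'E'
from h import *
a=cam("scene"); b=cam("side")
q=[.524,.119,.1]
cr=lambda c,h:(lambda p:cv2.resize(c["pixels"][max(p[1]-h*3//4,0):,max(p[0]-h,0):][:h*3//2,:2*h,::-1],(400,300),interpolation=cv2.INTER_CUBIC))(w2p(c,[q])[0].astype(int))
cv2.imwrite("pics/p9.png",np.hstack([cr(a,36),cr(b,36)]))
o=bot.get_obs(); print(o["eef_pos"],o["contact_force"],o["t"])
E
```

```text
[0.5252964  0.11881967 0.1150799 ] [-6.96840548 -3.28429939 25.13650581] 8.6
```

View pics/p9.png

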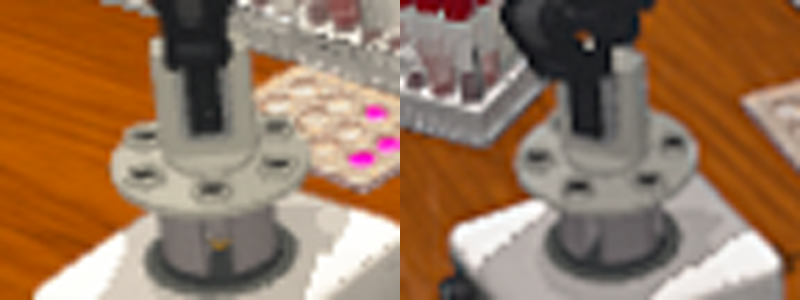

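Both views show the disc seated on the claws with no gap. The tool stopped hard at the predicted home height (0.115) with about 25 N of push.

```bash
python3 -c "
from station import bot
print(bot.hand_in())"
```

```text
the job is handed in; nothing more can be done
None
```

I handed the job in with the carousel meshed in the coupling and its disc seated on the claws; the gripper was still holding it down with about 25 N, at 8.6 s of the 40 s allowed. The verdict was not returned.

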